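# Uncover a clean ball bearing and hold it up in the spring tongs

## Robot

A 7-joint arm with a two-finger parallel gripper is mounted at the origin on a cart in front of the work surface, level with it; the furniture and walls round the work are solid. World frame = base frame: x ahead of the robot, y to its left, z up, the work surface at z = 0. Lengths are in m, angles in degrees, forces in N, time in s.
With the tool pointing down it reaches from about 0.425 to 0.975 m from the base axis. Payload 16.7 kg.
Tool frame: the origin (TCP) lies midway between the tips of the shut fingers; the grasp point (between the pads) lies 19 mm behind it; z points along the fingers, y is the line along which they close (so a half turn about z gives the same grasp; the last joint's range is limited). The gripper opens to 85 mm and grips with 20 to 120 N. Pads are 22 mm wide; open, the fingers measure 114 mm over their backs; the gripper's body (76 mm by 85 mm) begins 54 mm behind the grasp point. The pads swing forward as they close: fully open they stand 13 mm farther back than shut.
Start: joints at [-82.993, 24.414, 4.234, 92.017, -1.954, 63.644, -3.845], TCP at [0.181, 0.65, 0.209] pointing down, gripper open.
Joint ranges: [-163.25, 163.25], [-28.42, 122.38], [-70.27, 78.77], [12.13, 141.07], [-58.53, 238.53], [9.26, 117.41], [-156.51, 156.51]. Speed limits (degrees/s): [108.29, 108.29, 136.94, 136.94, 172.46, 172.46, 172.46].

## Interface

Orientations are given as [roll, pitch, yaw] about the fixed x, y, z axes, in that order (R = Rz(yaw) Ry(pitch) Rx(roll)).
In Python, from workcell import manip gives the robot as it stands.
- The arm moves only by the tool servo_tool, never from a script. Its argument "moves" is a list of rows, each a list of 3 entries, a list of its own where there are three numbers: the shift along the tool's x, y, z in units of 0.6 m (1.0 is 0.6 m), then the turn about the tool's z in units of 45 degrees (1.0 is 45 degrees), then the gripper's target within -1 to 1 (fully open at 1, half-way at 0, shut at -1). A call has 1 to 12 rows; each row is the pose to reach, as a shift and turn from the pose commanded when the call began, along the tool's axes at that moment; what a row does not reach only later rows make up. A row lasts 1/12 s, in which the tool goes at most 41.7 mm and 7.16 degrees, less where a joint would pass 70% of its speed; a pose out of reach is approached as far as the arm can. A call with a number of a shift or a turn outside -1 to 1 is refused whole. A call with a gripper value outside its range is refused whole. The fingers move at their own pace and stop on an object; "squeeze" is the grip in N (left out, the last holds). Time passes only in rows, so rows that repeat a pose let the fingers close. It gives the time, the measured TCP pose, the force, the opening and the grip force at its end, in the units of the state.
- manip.read_state(): the state, without advancing time (a new reading comes with each control period).
- manip.capture(name): name is "scene" or "side" or "wrist"; returns a dict with "frame" (420x560x3 uint8, red, green, blue), "range_z" (420x560 float32, m along the optical axis (not along the pixel's ray), 0 where there is no reading), "vertical_fov" (degrees; the focal length in pixels is half the picture's height over the tangent of half this angle, whatever the lens; pixels are square), "cx", "cy" (the principal point, pixels), "eye" and "orientation" of the camera in the world; the wrist camera has in their place "T_tool_cam" (4x4, takes a point from camera to tool coordinates, whose origin is the TCP and whose axes are the flange's). Camera axes: x right, y up, looking along -z (the intrinsics and any distortion apply to the point x, -y, -z); pixel columns grow to the right and rows downward; lengths in m; the calibration is good to about 2 mm. A picture is of the moment at which its call begins: read the wrist's pose just before it.
- manip.finish_job(): hands the job in; it is judged then, once.
The state is a dict: "t": time; "joint_positions": joint angles; "qd": joint speeds; "effort": joint torques, N m; "tcp_pos": TCP position; "orientation": TCP orientation; "ft_force": force on the tool from outside, world axes, zero at the start; "moment": the same for the moment, N m; "gripper_width": finger opening in m; "gripper_force": force on a finger pad.
Only numpy, scipy, OpenCV 4.12 (cv2) and the standard library are available. Lean on these libraries where they do the work, as an engineer would, in place of code of your own. Each camera call takes 0.05 s, during which the arm holds its last target. There are 200 camera calls.

## Task

Lift the dust cover off the bearing dish by its knob and set it down, without dropping it, rim down and knob up in the round recess of the wooden kit board, fully home, so that its inside stays clean. Then take the spring tongs out of their block, close their tips on the cleaned ball bearing in the dish and hold it lifted in the air, about a hand's breadth above the bench. The gripper itself must never touch the bearing, and the things lying around stay where they are; finish while still holding the bearing up in the tongs, with nothing else carrying it.

Things in the scene. Friction and masses are not known exactly. Their poses are not given: they have to be found in the camera images.
- cover_knob (a point): Middle of the black round knob (22 mm across, 18 mm tall) on the dust cover: a round steel cap, 101 mm across, skirt 9 mm deep, height 47 mm, 110 g. At the start it sits over the dish. The point is on the cover's axis, 37.5 mm above its rim, 9.5 mm below the knob's top; z is the axis, up. Take it from above.
- cover_rim (a point): Centre of the cover's lower rim plane, on its axis, 37.5 mm below the knob point; z up the axis towards the knob.
- recess (a point): Centre of the floor of the round recess in the kit board: 106 mm across, 7 mm deep, its floor 11 mm above the bench. The cover (101 mm) goes in rim down and stands on this floor; its knob point is then 37.5 mm above this point. Axes are the board's.
- board: Kit board of dark wood, 270x130x18 mm, fixed, long side along its y; origin under its middle, on the bench. Recess 64 mm along +y. Tongs' block 85 mm along -y: 56x90 mm, top 62 mm above the bench; its slot is 28 (x) by 61 mm (y), slot floor 18 mm above the bench. Two steel press drifts 22 mm tall stand between recess and block, at y -14 mm.
- dish: Round aluminium dish standing firmly on the bench (it does not slide): outer diameter 92 mm, inner 86 mm, 22 mm high, inner floor 5 mm above the bench. Origin under its centre, on the bench. It may be left or right of the kit board.
- bearing: The ball bearing, a steel ring 26 mm across, 8 mm thick, 10 mm bore, about 30 g, lying flat in the dish under the cover, up to 7 mm off the dish's centre. Origin at the centre of its underside.
- bearing_center (a point): Centre of the bearing, 4 mm above its underside.
- tongs: Steel spring tongs, 128 mm long, 80 g, standing loosely in the block's slot, tips down (top 146 mm above the bench). Two arms hang from a hinge pin at the top, sprung apart; they close along the tongs' y (board y at the start); z up to the hinge. Origin between the tips at their lower ends; hinge pin 123 mm above it. The frame belongs to the +y arm: it tips by half the closing angle when squeezed evenly.
- tongs_grip (a point): Point between the two grip pads where the tongs are squeezed: 88 mm above the tips' lower ends, 40 mm below the very top. Outside width over the pads (along y) 43 mm open, 36 mm closed on the bearing; pads 16 mm wide, 10 mm tall. Spring: 2 N a pad open, 4.5 N closed on the bearing. 1 to 2 mm of squeeze carries the tongs with tips still open; each mm closes the tips by 3.3 mm.
- tip_a (a point): On the +y arm, middle of its V-grooved tip (12 mm tall, 22 mm wide), 6 mm above its lower end. Open, the gap is 50 mm between groove bottoms, 41 mm between edges, 57 mm over the outsides; closed on the bearing each tip point is 14.5 mm from its centre. Squeezed evenly, the tips stay centred below the grip point, lower ends 88 mm below it.
- tip_b (a point): The same point on the tip of the -y arm.
- tongs_arm (a joint): Closing angle between the two arms in rad: 0 open (spring rest), about 0.19 with the tips closed on the bearing, 0.36 shut on nothing.
- box_screws: Bystander, not to be moved: green carton of screws, 60x85x51 mm; origin at its underside's centre.
- tape_measure: Bystander, not to be moved: yellow tape measure standing on edge, 35x90x66 mm; origin at its underside's centre.
- wax_tin: Bystander, not to be moved: round brass-coloured tin, 66 mm across, 26 mm tall; origin at its underside's centre.
- tape_elec: Bystander, not to be moved: roll of black tape, 58 mm across, 19 mm tall; origin at its underside's centre.
- drv_red: Bystander, not to be moved: red-handled screwdriver, 218 mm long; origin at its underside's centre.
- drv_yel: Bystander, not to be moved: yellow-handled screwdriver, 193 mm long; origin at its underside's centre.

How it is judged (in metres and radians):
On the way, in this order (a step that is already met when the one before it is completed fails the run):
1. the cover stands rim down in the recess, fully home, and is let go (horizontal distance between cover_rim and recess below 0.006 m and height (world z) of cover_rim below 0.0145 m and angle between cover_rim's own z axis and vertical below 0.08 rad and contact force between cover and the fingers below 0.05 N and linear speed of cover below 0.02 m/s), for 0.2 s.
2. the gripper has taken the tongs out of their block (contact force between the fingers and tongs above 0.5 N and contact force between tongs and board below 0.05 N and height (world z) of tongs_grip above 0.15 m), for 0.1 s.
3. the bearing is lifted between the tips of the tongs (height (world z) of bearing_center above 0.07 m and contact force between bearing and tongs above 0.4 N and value of joint tongs_arm between 0.12 and 0.27 rad and distance between bearing_center and tip_a below 0.022 m and distance between bearing_center and tip_b below 0.022 m and contact force between the fingers and tongs above 1 N and contact force between bearing and the fingers below 0.05 N and contact force between bearing and dish below 0.02 N), for 0.2 s.
At the end, for the whole second after the job is handed in: The gripper holds the tongs closed on the bearing (0.12 to 0.27 rad, bearing within 22 mm of both tips); they alone carry it, at rest, centre over 70 mm above the bench; tongs clear of board and dish; the cover is upright in the recess, within 6 mm of centre, rim within 3.5 mm of its floor (all of step 3 and horizontal distance between cover_rim and recess below 0.006 m and height (world z) of cover_rim below 0.0145 m and angle between cover_rim's own z axis and vertical below 0.08 rad and linear speed of bearing below 0.03 m/s and contact force between tongs and board below 0.05 N and contact force between tongs and dish below 0.05 N and contact force between cover and the arm below 0.05 N); the arm keeps its last pose, push and grip.
It fails at once if the gripper or the arm touches the bearing (contact force between bearing and the fingers above 0.2 N or contact force between bearing and the arm above 0.2 N).
It fails at once if the cover is dropped (falls free faster than 0.5 m/s) (linear speed of cover above 0.5 m/s and contact force between cover and the fingers below 0.02 N).
It fails at once if a thing lying around is moved by more than 30 mm (distance of any of box_screws, tape_measure, wax_tin, tape_elec, drv_red, drv_yel from where it was at the start of the episode above 0.03 m).
It also fails if it takes over 64 s, if anything falls off the work surface, if the arm or the gripper's body presses on something with over 40 N, if the wrist force passes 120 N, or if a joint passes its speed limit or range.

## Working session

There is one attempt and no reset: what is moved stays moved. The work goes in short steps, Python scripts to look and compute and a tool call to move; the robot and the scene stay as the last step left them, time stands still between calls to the robot, and variables do not carry over. Pictures are saved under pics/ and viewed, at most 11 in all, crops included, and the job is handed in when it is done.

Besides the shell and the picture viewer there is one more tool, called after "Request:" as a command line: name --argument value ..., lists and objects as JSON in quotes. servo_tool: Moves the arm, as the interface text tells. Shifts and turns lie within -1 to 1; 1 stands for 0.6 m of shift or 45 degrees of turn. Its arguments: {"type":"object","properties":{"moves":{"type":"array","items":{"type":"array"}},"squeeze":{"type":"number"}},"required":["moves"]}

```bash
mkdir -p pics
cat > h.py <<'E'
import numpy as np, cv2
from workcell import manip
from scipy.spatial.transform import Rotation as R
def cap(n):
    s=manip.read_state(); c=manip.capture(n); return s,c
def Rm(o):
    o=np.array(o,float)
    if o.shape==(3,3): return o
    if o.size==4: return R.from_quat(o).as_matrix()
    return R.from_euler('xyz',o,degrees=True).as_matrix()
def cloud(s,c):
    z=c['range_z']; h,w=z.shape; f=h/2/np.tan(np.radians(c['vertical_fov'])/2)
    v,u=np.mgrid[:h,:w]
    P=np.stack([(u-c['cx'])/f*z,-(v-c['cy'])/f*z,-z],-1)
    if 'T_tool_cam' in c:
        T=np.array(c['T_tool_cam']); P=P@T[:3,:3].T+T[:3,3]
        P=P@Rm(s['orientation']).T+np.array(s['tcp_pos'])
    else: P=P@Rm(c['orientation']).T+np.array(c['eye'])
    P[z<=0]=np.nan
    return P
E
python3 - <<'E'
from h import *
print(manip.read_state())
ims=[]
for n in ['scene','side','wrist']:
    s,c=cap(n); print(n,{k:v for k,v in c.items() if k not in('frame','range_z')})
    np.savez(n+'.npz',P=cloud(s,c),f=c['frame']); cv2.imwrite(f'pics/{n}0.png',c['frame'][:,:,::-1])
E
```

```text
{'t': 0.0, 'joint_positions': array([-82.9924469 ,  24.44951537,   4.23323293,  92.05405644,
        -1.95327787,  63.6445522 ,  -3.8454849 ]), 'qd': array([-0.02973598, -0.00406708, -0.09289354,  0.03694973,  0.03038255,
       -0.02483082,  0.01589951]), 'effort': array([-1.01998103e-03, -9.49842095e+01,  3.76100734e+00, -4.63535500e+01,
        1.93358056e-02,  9.92750167e-03, -5.08446465e-05]), 'tcp_pos': array([0.18114974, 0.64976119, 0.20869922]), 'orientation': array([-1.79924389e+02,  6.83219933e-03,  1.64422417e+02]), 'ft_force': array([0.29078993, 0.536743  , 0.11533944]), 'moment': array([-0.09074324, -0.01556093,  0.00432586]), 'gripper_force': 0.0, 'gripper_width': 0.0854053593565343}
scene {'vertical_fov': 46.24806712347763, 'cx': 280.09011070179815, 'cy': 213.97692466364052, 'eye': array([ 0.01088932, -0.88339976,  0.90652449]), 'orientation': array([ 51.65087195,  -0.82505468, -30.61851252])}
side {'vertical_fov': 46.658411373401464, 'cx': 280.63628793623656, 'cy': 202.97015427915267, 'eye': array([-0.77568956, -0.03470297,  0.90351659]), 'orientation': array([ 58.78532432,   0.12064512, -87.9737407 ])}
wrist {'vertical_fov': 66.64270105939478, 'cx': 282.8733422811584, 'cy': 211.56189365024667, 'T_tool_cam': array([[-3.36645398e-04,  9.64187466e-01,  2.65221450e-01,
         6.62859987e-02],
       [ 9.99999478e-01,  6.86687293e-05,  1.01965997e-03,
        -2.84306625e-04],
       [ 9.64930938e-04,  2.65221655e-01, -9.64186985e-01,
        -1.63445862e-01],
       [ 0.00000000e+00,  0.00000000e+00,  0.00000000e+00,
         1.00000000e+00]])}
```

View pics/scene0.png

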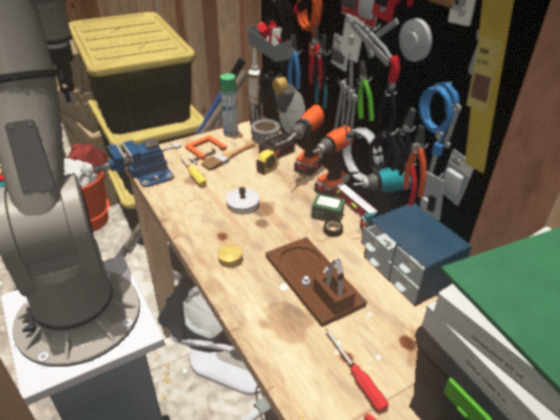

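View pics/side0.png

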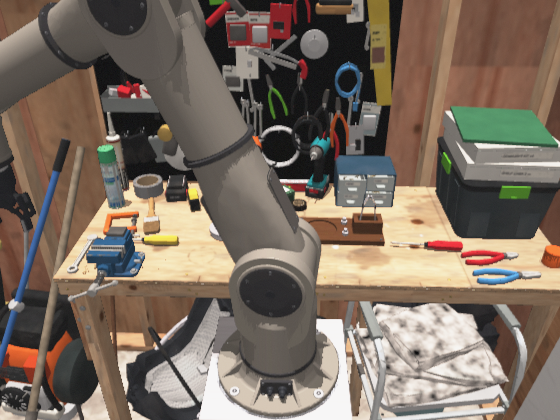

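Scene: cover with knob at (242,195), board centre about (315,278), recess at (297,262), tongs and block at (335,285), wax tin at (230,255), green carton at (327,206) and tape roll at (333,228). The side view shows the arm hiding the cover, and the block at (367,225).

Run:
```python
from h import *
P=np.load('scene.npz')['P']
for n,(u,v) in dict(knob=(242,190),capL=(230,203),capR=(255,203),tin=(230,252),recess=(297,262),block=(345,290),tong=(337,265),b1=(268,248),b2=(307,240),b3=(364,298),b4=(324,320),carton=(327,203),roll=(333,226),drv=(340,350),bench=(250,300),yel=(197,175)).items():
    print(n,P[v-1:v+2,u-1:u+2].reshape(-1,3).mean(0).round(4))
m=np.zeros(P.shape[:2],bool); m[185:215,222:265]=1
Q=P[m]; Q=Q[Q[:,2]>0.015]; print('cover',len(Q),Q.min(0).round(3),Q.max(0).round(3)); K=Q[Q[:,2]>0.04]; print(K.mean(0).round(4))
m[:]=0; m[235:325,262:368]=1
Q=P[m]; Q=Q[(Q[:,2]>0.012)&(Q[:,2]<0.025)]; print(cv2.minAreaRect(Q[:,:2].astype(np.float32)))
Q=P[m]; Q=Q[Q[:,2]>0.1]; print('tongs',Q.mean(0),Q.max(0))
Q=P[m]; Q=Q[(Q[:,2]>0.055)&(Q[:,2]<.068)];print('block',cv2.minAreaRect(Q[:,:2].astype(np.float32)))
```

```text
knob [0.5273 0.1863 0.0589]
capL [0.4849 0.1833 0.0286]
capR [0.5504 0.1494 0.0265]
tin [ 0.3916 -0.0076  0.0282]
recess [ 0.5318 -0.1149  0.0147]
block [ 0.5528 -0.2884  0.0597]
tong [nan nan nan]
b1 [ 0.5001 -0.0177  0.0013]
b2 [ 0.5978 -0.0608  0.0207]
b3 [ 0.604  -0.3025  0.0174]
b4 [ 0.4812 -0.3112  0.0196]
carton [0.7138 0.0148 0.0541]
roll [ 0.7071 -0.0314  0.0041]
drv [ 0.4699 -0.3902  0.0088]
bench [nan nan nan]
yel [0.4582 0.3666 0.0296]
cover 628 [0.48  0.139 0.015] [0.582 0.244 0.065]
[0.5289 0.1885 0.0559]
((0.5898144841194153, -0.1803440898656845), (0.2753477692604065, 0.23422779142856598), 89.44023132324219)
tongs [ 0.54266759 -0.26718072  0.12440346] [ 0.68162281 -0.19298595  0.15159505]
block ((0.5382511019706726, -0.2642476558685303), (0.09445903450250626, 0.059772152453660965), 89.13304138183594)
```

```bash
cat >> h.py <<'E'
def plan(p,yaw=None):
    s=manip.read_state(); M=Rm(s['orientation']); d=M.T@(np.array(p)-s['tcp_pos'])/0.6
    y=s['orientation'][2]; t=0 if yaw is None else -(((yaw-y)+180)%360-180)/45
    print('shift',d.round(4),'turn',round(t,4),'tcp',s['tcp_pos'].round(4),s['orientation'].round(2),'t',round(s['t'],2))
E
python3 - <<'E'
from h import *
plan([.50,.188,.30],180)
A=np.concatenate([np.load(n+'.npz')['P'].reshape(-1,3) for n in('scene',)])
a=np.array([.181,.65]);b=np.array([.53,.188]);L=np.linalg.norm(b-a);e=(b-a)/L
q=A[:,:2]-a; s=q@e; n=abs(q@np.array([-e[1],e[0]]))
for k in np.arange(0,L+.05,.05):
    m=(n<.1)&(s>k)&(s<=k+.05)&(A[:,2]<.5); print(round(k,2),A[m,2].max().round(3) if m.any() else None)
E
```

```text
shift [-0.7186 -0.599  -0.1512] turn -0.3461 tcp [0.1811 0.6499 0.2089] [-179.94    0.    164.43] t 0.15
0.0 0.5
0.05 0.495
0.1 0.129
0.15 0.132
0.2 0.134
0.25 0.129
0.3 0.028
0.35 0.035
0.4 0.034
0.45 0.009
0.5 0.033
0.55 0.065
0.6 0.034
```

Request:
servo_tool --moves '[[[0, 0, -0.07], 0, 1], [[-0.03, -0.03, -0.15], 0, 1], [[-0.72, -0.6, -0.15], -0.346, 1], [[-0.72, -0.6, -0.15], -0.346, 1], [[-0.72, -0.6, -0.15], -0.346, 1], [[-0.72, -0.6, -0.15], -0.346, 1], [[-0.72, -0.6, -0.15], -0.346, 1], [[-0.72, -0.6, -0.15], -0.346, 1], [[-0.72, -0.6, -0.15], -0.346, 1], [[-0.72, -0.6, -0.15], -0.346, 1], [[-0.72, -0.6, -0.15], -0.346, 1], [[-0.72, -0.6, -0.15], -0.346, 1]]' --squeeze 30

```text
t: 1.15
tcp_pos: [0.4292, 0.2892, 0.2969]
orientation: [180.0, -0.0, 180.0]
ft_force: [1.1, 0.9, 0.9]
gripper_width: 0.0852
gripper_force: 0.0
```

Run:
```python
from h import *
plan([.50,.188,.30],180)
```

```text
shift [-0.118  -0.1687 -0.0053] turn -0.0001 tcp [0.4292 0.2892 0.2969] [179.98  -0.   179.99] t 1.15
```

Request:
servo_tool --moves '[[[-0.118, -0.168, 0], 0, 1], [[-0.118, -0.168, 0], 0, 1], [[-0.118, -0.168, 0], 0, 1], [[-0.118, -0.168, 0], 0, 1], [[-0.118, -0.168, 0], 0, 1], [[-0.118, -0.168, 0], 0, 1]]'

```text
t: 1.65
tcp_pos: [0.4991, 0.1906, 0.2965]
orientation: [-180.0, -0.0, 180.0]
ft_force: [-0.6, 0.4, -0.2]
gripper_width: 0.0852
gripper_force: 0.0
```

Run:
```python
from h import *
s,c=cap('wrist'); P=cloud(s,c); cv2.imwrite('pics/w1.png',c['frame'][:,:,::-1]); np.savez('w1.npz',P=P,f=c['frame'])
print(s['tcp_pos'])
Q=P.reshape(-1,3)
for lo,hi in((.05,.08),(.06,.075),(.022,.034)):
    m=(Q[:,2]>lo)&(Q[:,2]<hi)&(np.hypot(Q[:,0]-.53,Q[:,1]-.187)<.08); print(lo,m.sum(),Q[m].mean(0).round(4),Q[m].min(0).round(4),Q[m].max(0).round(4))
print(cv2.HoughCircles(cv2.cvtColor(c['frame'],cv2.COLOR_RGB2GRAY),cv2.HOUGH_GRADIENT,1,50,param1=100,param2=40,minRadius=10,maxRadius=150))
```

```text
[0.49907117 0.19057872 0.29652834]
0.05 219 [0.5285 0.1927 0.058 ] [0.519  0.182  0.0504] [0.5405 0.2028 0.0609]
0.06 15 [0.5288 0.1935 0.0603] [0.5217 0.1872 0.06  ] [0.5362 0.2001 0.0609]
0.022 3704 [0.5277 0.1927 0.0257] [0.4798 0.1434 0.022 ] [0.5799 0.243  0.0297]
[[[514.5  55.5  45.8]
  [493.5 206.5  60. ]
  [496.5 275.5  41.6]
  [ 71.5 196.5  37.2]]]
```

View pics/w1.png

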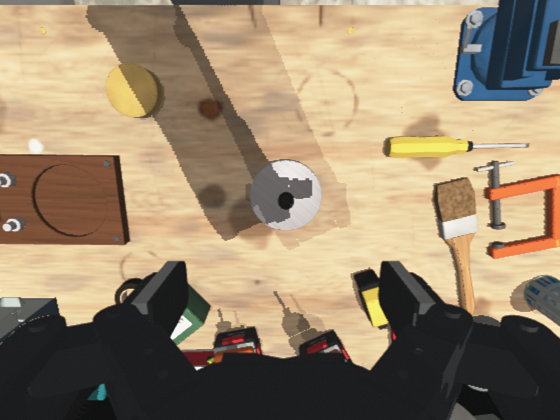

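Wrist view: cover centred at (286,193), its knob at (286,200). The board is at the left with the recess at (75,200), and nothing is close to the cover.

Run:
```python
from h import *
P=np.load('w1.npz')['P']; Q=P.reshape(-1,3); r=np.hypot(Q[:,0]-.5292,Q[:,1]-.193)
for a in range(0,56,4):
    m=(r>a/1e3)&(r<(a+4)/1e3); print(a,Q[m,2].mean().round(4),Q[m,2].max().round(4))
m=np.isfinite(r)&(r>.0)&(Q[:,2]>.019)&(Q[:,2]<.03)&(r<.06); print(cv2.minEnclosingCircle(Q[m,:2].astype(np.float32)))
# bench bias and recess
m=(Q[:,0]<.58)&(Q[:,0]>.45)&(Q[:,1]>.08)&(Q[:,1]<.12);print('bench',np.nanmedian(Q[m,2]))
for y0 in(-.04,-.05,-.06,-.17,-.1,-.12,-.14): 
    m=(abs(Q[:,0]-.54)<.02)&(abs(Q[:,1]-y0)<.005);print(y0,m.sum(),np.nanmedian(Q[m,2]))
plan([.5292,.193,.11],180)
```

```text
0 0.059 0.0603
4 0.0565 0.0609
8 0.0454 0.0602
12 0.0265 0.0283
16 0.0265 0.0286
20 0.0265 0.029
24 0.0265 0.0297
28 0.0264 0.0284
32 0.0261 0.0285
36 0.2095 0.4098
40 0.3764 0.4116
44 0.2614 0.4097
48 0.3734 0.4194
52 0.3808 0.4192
((0.530065655708313, 0.19275382161140442), 0.05078452080488205)
bench -0.0007001210754306597
-0.04 220 -0.0003816203303532162
-0.05 315 0.016346480900275684
-0.06 176 0.017232566312245595
-0.17 288 0.01637153390782528
-0.1 181 0.010359131651025644
-0.12 182 0.010266484741774579
-0.14 185 0.010339818318773508
shift [-0.0508  0.003   0.3109] turn 0.0012 tcp [0.4988 0.1912 0.2966] [ 1.8000e+02 -3.0000e-02 -1.7995e+02] t 1.7
```

Request:
servo_tool --moves '[[[-0.051, 0.003, 0.05], 0, 1], [[-0.051, 0.003, 0.12], 0, 1], [[-0.051, 0.003, 0.19], 0, 1], [[-0.051, 0.003, 0.26], 0, 1], [[-0.051, 0.003, 0.32], 0, 1], [[-0.051, 0.003, 0.37], 0, 1], [[-0.051, 0.003, 0.41], 0, 1], [[-0.051, 0.003, 0.43], 0, 1], [[-0.051, 0.003, 0.439], 0, 1], [[-0.051, 0.003, 0.439], 0, 1], [[-0.051, 0.003, 0.439], 0, 0.2], [[-0.051, 0.003, 0.439], 0, 0.0]]'

```text
t: 2.7
tcp_pos: [0.5307, 0.1929, 0.0348]
orientation: [179.9, 0.1, -180.0]
ft_force: [-0.4, -1.2, 0.0]
gripper_width: 0.0637
gripper_force: 0.0
```

Request:
servo_tool --moves '[[[0, 0, 0], 0, -0.3], [[0, 0, 0], 0, -0.6], [[0, 0, 0], 0, -1], [[0, 0, 0], 0, -1], [[0, 0, 0], 0, -1], [[0, 0, 0], 0, -1], [[0, 0, 0], 0, -1], [[0, 0, 0], 0, -1]]' --squeeze 40

```text
t: 3.37
tcp_pos: [0.5303, 0.1925, 0.0341]
orientation: [180.0, 0.0, 180.0]
ft_force: [-2.5, -0.0, 10.8]
gripper_width: 0.0186
gripper_force: 38.7
```

Run:
```python
from h import *
s=manip.read_state(); print(s['gripper_width'],s['gripper_force'],s['ft_force']); plan([.53,.193,.30],180)
```

```text
0.01861723388080197 38.74744176864624 [-2.54322092 -0.04031493 10.75533414]
shift [ 2.000e-04  1.100e-03 -4.431e-01] turn -0.0001 tcp [0.5303 0.1925 0.0341] [1.7996e+02 4.0000e-02 1.7999e+02] t 3.37
```

Request:
servo_tool --moves '[[[0, 0, -0.01], 0, -1], [[0, 0, -0.02], 0, -1], [[0, 0, -0.03], 0, -1], [[0, 0, -0.03], 0, -1], [[0, 0, -0.03], 0, -1]]'

```text
t: 3.78
tcp_pos: [0.5301, 0.1923, 0.0518]
orientation: [180.0, 0.0, 180.0]
ft_force: [-1.0, 0.3, -1.3]
gripper_width: 0.0187
gripper_force: 39.3
```

Run:
```python
from h import *
s,c=cap('wrist');s2,d=cap('scene')
a=c['frame'][:,:,::-1]; b=cv2.resize(d['frame'][130:250,160:320,::-1],(560,420))
cv2.imwrite('pics/g1.png',cv2.resize(np.hstack([a,b]),(800,300)))
print(s['gripper_width'],s['gripper_force'],s['ft_force'],s['tcp_pos'])
P=cloud(s,c).reshape(-1,3); m=(np.hypot(P[:,0]-.53,P[:,1]-.193)<.05)
print(np.histogram(P[m,2],bins=np.arange(0,.1,.01)))
```

```text
0.018673802978179985 39.298877120018005 [-0.97766629  0.32873114 -1.33354356] [0.53011739 0.1922545  0.05184919]
(array([   10,     0,     2,    42, 15990,     1,   215,  1602,   652]), array([0.  , 0.01, 0.02, 0.03, 0.04, 0.05, 0.06, 0.07, 0.08, 0.09]))
```

View pics/g1.png

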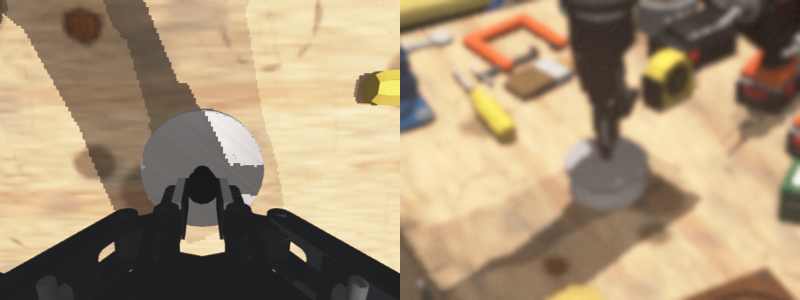

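The cover hangs from the knob between the fingertips and looks level. I'll measure its tilt and its offset in the tool, then lift and move to the recess view.

```bash
cat >> h.py <<'E'
def capfit(s,P,z0,x0,y0):
    Q=P.reshape(-1,3); m=(abs(Q[:,2]-z0)<.006)&(np.hypot(Q[:,0]-x0,Q[:,1]-y0)<.06); Q=Q[m]
    A=np.c_[Q[:,:2],np.ones(len(Q))]; k=np.linalg.lstsq(A,Q[:,2],rcond=None)[0]
    print('slopes',k[:2].round(4),'circle',cv2.minEnclosingCircle(Q[:,:2].astype(np.float32)),'z',Q[:,2].mean(),'ext',Q.min(0).round(4),Q.max(0).round(4))
E
python3 - <<'E'
from h import *
s,c=cap('wrist'); print(s['tcp_pos']); capfit(s,cloud(s,c),.0445,.53,.193)
plan([.53,.193,.16],180); plan([.508,-.116,.2965],180)
E
```

```text
[0.52976161 0.19214935 0.05126771]
slopes [ 0.0049 -0.0028] circle ((0.5293808579444885, 0.191109761595726), 0.05070899426937103) z 0.042618317872121836 ext [0.479  0.1405 0.0385] [0.5797 0.2416 0.0493]
shift [-0.0004  0.0015 -0.1814] turn -0.0001 tcp [0.5297 0.1921 0.0511] [-1.7999e+02 -2.0000e-02  1.7999e+02] t 3.93
shift [ 0.0363 -0.5136 -0.4088] turn -0.0001 tcp [0.5297 0.1921 0.0511] [-1.7999e+02 -2.0000e-02  1.7999e+02] t 3.93
```

Request:
servo_tool --moves '[[[0, 0, -0.06], 0, -1], [[0, 0, -0.12], 0, -1], [[0, 0, -0.18], 0, -1], [[0, -0.05, -0.24], 0, -1], [[-0.02, -0.11, -0.29], 0, -1], [[-0.04, -0.17, -0.33], 0, -1], [[-0.06, -0.23, -0.33], 0, -1], [[-0.08, -0.29, -0.33], 0, -1], [[-0.1, -0.35, -0.33], 0, -1], [[-0.117, -0.41, -0.33], 0, -1], [[-0.117, -0.47, -0.33], 0, -1], [[-0.117, -0.5, -0.33], 0, -1]]'

```text
t: 4.93
tcp_pos: [0.5995, -0.1131, 0.249]
orientation: [-179.9, -0.0, 179.7]
ft_force: [-0.4, -0.1, -1.0]
gripper_width: 0.0186
gripper_force: 39.5
```

Request:
servo_tool --moves '[[[0, -0.014, 0], 0, -1], [[0, -0.014, 0], 0, -1], [[0, -0.014, 0], 0, -1]]'

```text
t: 5.18
tcp_pos: [0.6, -0.1154, 0.249]
orientation: [180.0, -0.0, -180.0]
ft_force: [0.1, 1.0, -0.7]
gripper_width: 0.0191
gripper_force: 39.5
```

Run:
```python
from h import *
s,c=cap('wrist'); P=cloud(s,c); cv2.imwrite('pics/w2.png',c['frame'][:,:,::-1]); np.savez('w2.npz',P=P,f=c['frame'])
print(s['tcp_pos'],s['gripper_width'],s['ft_force'])
```

```text
[ 0.60003272 -0.11539539  0.24899366] 0.019143430903767928 [ 0.0897844   1.0146094  -0.70152107]
```

View pics/w2.png

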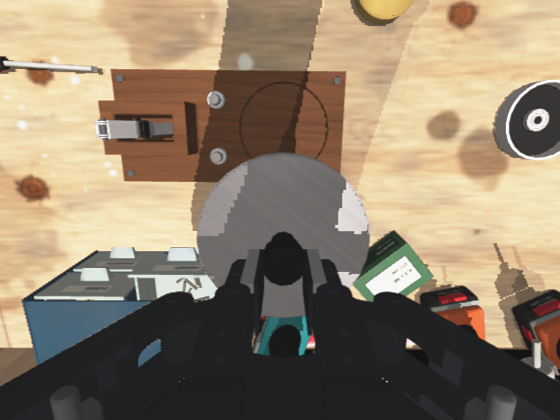

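The wrist view shows the recess at (284,125), the block and tongs at (137,129), the drifts at (216,100) and (218,156), and the dish with the bearing at (538,120).

Run:
```python
from h import *
from scipy.optimize import least_squares
d=np.load('w2.npz'); P=d['P'];f=d['f']
class S: pass
capfit(None,P,.241,.60,-.115)
# board: pixels z in .012-.022, image window
m=np.zeros(P.shape[:2],bool); m[60:190,90:355]=1
Q=P[m&(abs(P[...,2]-.0168)<.004)]; 
Q=Q[(Q[:,1]>-.33)]
r=cv2.minAreaRect(Q[:,:2].astype(np.float32)); print('board',r)
F=P[m&(abs(P[...,2]-.0102)<.0025)]; F=F[np.hypot(F[:,0]-.54,F[:,1]+.116)<.062]
print('recess pts',len(F),F[:,2].mean(),cv2.minEnclosingCircle(F[:,:2].astype(np.float32)),F.min(0).round(4),F.max(0).round(4),np.median(Q[:,2]))
# dark ring edge in image
g=cv2.cvtColor(f,cv2.COLOR_RGB2GRAY)
T=P[(P[...,2]>.05)&(P[...,2]<.07)&m]; print('block',cv2.minAreaRect(T[:,:2].astype(np.float32)))
T=P[(P[...,2]>.10)&m]; print('tongs',len(T),T.min(0).round(4),T.max(0).round(4))
T=T[T[:,2]>.135]; print('top',len(T),T.mean(0),T.min(0).round(4),T.max(0).round(4))
D=P[70:175,480:560].reshape(-1,3); 
for lo,hi in((.018,.026),(.002,.008),(.009,.016)):
  E=D[(D[:,2]>lo)&(D[:,2]<hi)]; print('dish',lo,len(E),E.min(0).round(4),E.max(0).round(4),E.mean(0).round(4))
```

```text
slopes [ 0.0048 -0.0035] circle ((0.5999690294265747, -0.11633523553609848), 0.05096215009689331) z 0.2403218794855004 ext [ 0.5493 -0.1668  0.2351] [ 0.6508 -0.0659  0.2469]
board ((0.538182258605957, -0.18032297492027283), (0.27091413736343384, 0.1302468478679657), 89.67185974121094)
recess pts 5238 0.009931357818902918 ((0.539213240146637, -0.11611738055944443), 0.05304489657282829) [ 0.4863 -0.1686  0.0077] [ 0.5749 -0.0634  0.0127] 0.017017816155032936
block ((0.5377956628799438, -0.2650463283061981), (0.09106606245040894, 0.05609964206814766), 89.3255386352539)
tongs 4707 [ 0.529  -0.2822  0.1009] [ 0.5687 -0.0772  0.2429]
top 4143 [ 0.55783881 -0.13113084  0.22939027] [ 0.529  -0.2711  0.1351] [ 0.5687 -0.0772  0.2429]
dish 0.018 478 [0.4841 0.1465 0.018 ] [0.575  0.2186 0.0228] [0.5328 0.1703 0.02  ]
dish 0.002 2866 [0.4847 0.1461 0.002 ] [0.5755 0.229  0.0079] [0.5304 0.1917 0.0043]
dish 0.009 759 [0.4851 0.1459 0.009 ] [0.5756 0.2252 0.016 ] [0.5311 0.1794 0.0118]
```

Request:
servo_tool --moves '[[[0.03, 0, 0.05], 0, -1], [[0.06, 0, 0.11], 0, -1], [[0.09, 0, 0.17], 0, -1], [[0.102, 0, 0.22], 0, -1], [[0.102, 0, 0.26], 0, -1], [[0.102, 0, 0.29], 0, -1], [[0.102, 0, 0.315], 0, -1], [[0.102, 0, 0.315], 0, -1], [[0.102, 0, 0.315], 0, -1], [[0.102, 0, 0.315], 0, -1]]'

```text
t: 6.07
tcp_pos: [0.5396, -0.1154, 0.0612]
orientation: [180.0, 0.1, -179.9]
ft_force: [0.3, -0.2, -1.1]
gripper_width: 0.0185
gripper_force: 39.5
```

Run:
```python
from h import *
s,c=cap('wrist'); P=cloud(s,c); np.savez('w3.npz',P=P,f=c['frame'])
cv2.imwrite('pics/w3.png',c['frame'][:,:,::-1])
print(s['tcp_pos'],s['ft_force'])
capfit(s,P,s['tcp_pos'][2]-.0085,.539,-.116)
Q=P.reshape(-1,3); m=(abs(Q[:,2]-.017)<.003)&(Q[:,0]<.6)&(abs(Q[:,1]+.18)<.15)
print('board ext',Q[m].min(0),Q[m].max(0))
```

```text
[ 0.53956465 -0.11540738  0.06123671] [ 0.27648418 -0.18177788 -1.09028848]
slopes [ 0.0074 -0.0035] circle ((0.5391855835914612, -0.11635392904281616), 0.05070023611187935) z 0.05255936490569409 ext [ 0.4886 -0.1669  0.0468] [ 0.5898 -0.0658  0.0586]
board ext [ 0.40460395 -0.31589232  0.01409248] [ 0.59999862 -0.03002677  0.01999846]
```

View pics/w3.png

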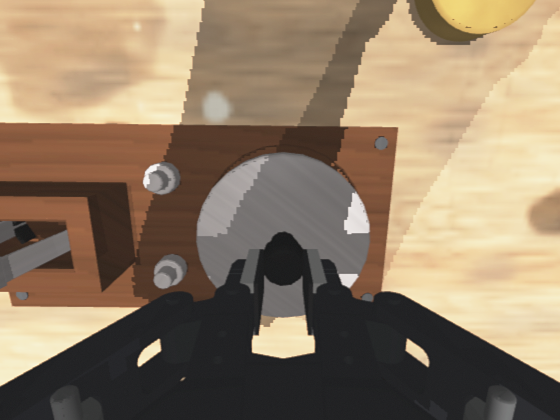

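The cap sits right over the recess. Its measured centre is (0.539,-0.116), which matches the recess, so I'm lowering it.

Request:
servo_tool --moves '[[[0, 0, 0.01], 0, -1], [[0, 0, 0.02], 0, -1], [[0, 0, 0.027], 0, -1], [[0, 0, 0.033], 0, -1], [[0, 0, 0.038], 0, -1], [[0, 0, 0.042], 0, -1], [[0, 0, 0.045], 0, -1], [[0, 0, 0.045], 0, -1], [[0, 0, 0.045], 0, -1]]'

```text
t: 6.87
tcp_pos: [0.5389, -0.1163, 0.0333]
orientation: [-180.0, -0.0, 180.0]
ft_force: [1.2, 0.0, -1.3]
gripper_width: 0.0186
gripper_force: 39.5
```

Run:
```python
from h import *
s,c=cap('wrist'); P=cloud(s,c)
print(s['tcp_pos'],s['ft_force'],s['gripper_width'])
capfit(s,P,s['tcp_pos'][2]-.0085,.539,-.116)
```

```text
[ 0.53885843 -0.11625687  0.03330225] [ 1.22504224  0.03814646 -1.31962036] 0.018587881200679463
slopes [ 0.0085 -0.0034] circle ((0.5388205647468567, -0.11663749814033508), 0.05935036763548851) z 0.024611295457549674 ext [ 0.4804 -0.1688  0.0188] [ 0.598  -0.0622  0.0306]
```

Request:
servo_tool --moves '[[[0, 0, 0.001], 0, -1], [[0, 0, 0.002], 0, -1], [[0, 0, 0.002], 0, -1]]'

```text
t: 7.17
tcp_pos: [0.539, -0.1163, 0.0323]
orientation: [-180.0, 0.0, 180.0]
ft_force: [-0.3, 0.3, 0.6]
gripper_width: 0.0184
gripper_force: 39.8
```

Request:
servo_tool --moves '[[[0, 0, 0.001], 0, -1], [[0, 0, 0.0015], 0, -1], [[0, 0, 0.0015], 0, -1]]'

```text
t: 7.42
tcp_pos: [0.5391, -0.1163, 0.032]
orientation: [180.0, 0.0, 180.0]
ft_force: [-4.9, 1.5, 16.4]
gripper_width: 0.0185
gripper_force: 41.8
```

Request:
servo_tool --moves '[[[0, 0, 0], 0, -0.5], [[0, 0, 0], 0, -0.3], [[0, 0, 0], 0, 0], [[0, 0, 0], 0, 0.3], [[0, 0, 0], 0, 0.6], [[0, 0, 0], 0, 1], [[0, 0, 0], 0, 1], [[0, 0, 0], 0, 1], [[0, 0, 0], 0, 1], [[0, 0, 0], 0, 1]]'

```text
t: 8.25
tcp_pos: [0.5389, -0.1162, 0.0312]
orientation: [-180.0, -0.0, 180.0]
ft_force: [0.0, 0.3, -0.1]
gripper_width: 0.0853
gripper_force: 0.0
```

Request:
servo_tool --moves '[[[0, 0, -0.03], 0, 1], [[0, 0, -0.09], 0, 1], [[0, 0, -0.15], 0, 1], [[0, 0, -0.21], 0, 1], [[0, 0, -0.27], 0, 1], [[0, 0, -0.33], 0, 1], [[0, 0, -0.37], 0, 1], [[0, 0, -0.37], 0, 1]]'

```text
t: 8.92
tcp_pos: [0.541, -0.1168, 0.2584]
orientation: [180.0, 0.4, 180.0]
ft_force: [0.2, 0.3, -0.9]
gripper_width: 0.0857
gripper_force: 0.0
```

Run:
```python
from h import *
s,c=cap('wrist'); P=cloud(s,c); np.savez('w4.npz',P=P,f=c['frame']); cv2.imwrite('pics/w4.png',c['frame'][:,:,::-1])
print(s['tcp_pos'],s['ft_force'])
capfit(s,P,.0245,.539,-.116)
Q=P.reshape(-1,3)
K=Q[(np.hypot(Q[:,0]-.539,Q[:,1]+.116)<.03)&(Q[:,2]>.045)&(Q[:,2]<.08)]; print('knob',len(K),K.mean(0),K.max(0))
plan([.60,-.265,.28],180)
```

```text
[ 0.54097253 -0.11676578  0.25837804] [ 0.23416596  0.25324231 -0.90619394]
slopes [ 0.0024 -0.001 ] circle ((0.5392110347747803, -0.11596465110778809), 0.05976301059126854) z 0.023597263838903135 ext [ 0.4824 -0.1726  0.0185] [ 0.5959 -0.0573  0.0276]
knob 281 [ 0.53758311 -0.11771773  0.05594859] [ 0.54861359 -0.10693524  0.05863845]
shift [-0.1    -0.2478 -0.04  ] turn -0.0 tcp [ 0.5401 -0.1163  0.2558] [179.96   0.26 180.  ] t 8.97
```

Request:
servo_tool --moves '[[[-0.03, -0.06, -0.04], 0, 1], [[-0.06, -0.12, -0.04], 0, 1], [[-0.1, -0.18, -0.04], 0, 1], [[-0.1, -0.248, -0.04], 0, 1], [[-0.1, -0.248, -0.04], 0, 1], [[-0.1, -0.248, -0.04], 0, 1], [[-0.1, -0.248, -0.04], 0, 1]]'

```text
t: 9.55
tcp_pos: [0.5982, -0.2652, 0.2759]
orientation: [180.0, -0.1, 179.9]
ft_force: [0.4, -0.5, 0.6]
gripper_width: 0.0854
gripper_force: 0.0
```

Run:
```python
from h import *
s,c=cap('wrist'); P=cloud(s,c); np.savez('w5.npz',P=P,f=c['frame']); cv2.imwrite('pics/w5.png',c['frame'][:,:,::-1])
print(s['tcp_pos'])
Q=P.reshape(-1,3)
W=Q[(abs(Q[:,0]-.538)<.03)&(abs(Q[:,1]+.265)<.05)]
for lo in np.arange(.07,.155,.008):
    T=W[(W[:,2]>lo)&(W[:,2]<lo+.008)]
    if len(T): print(round(lo,3),len(T),T.mean(0).round(4),T.min(0).round(4),T.max(0).round(4))
T=W[(W[:,2]>.055)&(W[:,2]<.066)]; print('block',cv2.minAreaRect(T[:,:2].astype(np.float32)))
m=(abs(Q[:,2]-.017)<.004)&(abs(Q[:,0]-.538)<.08)&(abs(Q[:,1]+.18)<.15); print('board',cv2.minAreaRect(Q[m][:,:2].astype(np.float32)))
```

```text
[ 0.5982293  -0.26518837  0.27589328]
0.094 1 [ 0.5337 -0.2432  0.1008] [ 0.5337 -0.2432  0.1008] [ 0.5337 -0.2432  0.1008]
0.102 26 [ 0.5381 -0.268   0.1089] [ 0.5298 -0.2859  0.1026] [ 0.5453 -0.2433  0.1099]
0.11 108 [ 0.5376 -0.2651  0.1132] [ 0.5298 -0.2858  0.1101] [ 0.5453 -0.2446  0.1179]
0.118 113 [ 0.5377 -0.2655  0.1222] [ 0.5308 -0.2814  0.1184] [ 0.5449 -0.2482  0.126 ]
0.126 117 [ 0.5377 -0.2651  0.1302] [ 0.5308 -0.2782  0.1262] [ 0.5453 -0.2524  0.134 ]
0.134 220 [ 0.5382 -0.265   0.1392] [ 0.5291 -0.2741  0.134 ] [ 0.5468 -0.2556  0.142 ]
0.142 120 [ 0.5366 -0.2649  0.1434] [ 0.53   -0.2703  0.142 ] [ 0.5466 -0.2594  0.1465]
block ((0.537730872631073, -0.26514607667922974), (0.09015622735023499, 0.055817484855651855), 89.83475494384766)
board ((0.5386186242103577, -0.17992062866687775), (0.2708507776260376, 0.13030888140201569), 89.46036529541016)
```

View pics/w5.png

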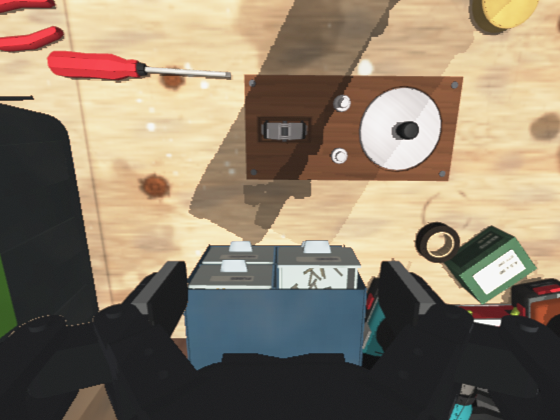

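The tongs stand upright at (285,131) and the cover sits in the recess at (400,129) with its knob up. Next I descend to grip the tongs.

Request:
servo_tool --moves '[[[0.05, 0, 0.02], 0, 1], [[0.1, 0, 0.06], 0, 1], [[0.1, 0, 0.12], 0, 1], [[0.1, 0, 0.18], 0, 1], [[0.1, 0, 0.22], 0, 1], [[0.1, 0, 0.26], 0, 1], [[0.1, 0, 0.29], 0, 1], [[0.1, 0, 0.31], 0, 1], [[0.1, 0, 0.322], 0, 1], [[0.1, 0, 0.322], 0, 1], [[0.1, 0, 0.322], 0, 0.4], [[0.1, 0, 0.322], 0, 0.2]]' --squeeze 20

```text
t: 10.6
tcp_pos: [0.5395, -0.2651, 0.0852]
orientation: [-180.0, 0.1, -180.0]
ft_force: [0.8, -0.4, 0.6]
gripper_width: 0.0639
gripper_force: 0.0
```

Request:
servo_tool --moves '[[[0, 0, 0], 0, 0.1], [[0, 0, 0], 0, 0.06], [[0, 0, 0], 0, 0.06], [[0, 0, 0], 0, 0.06], [[0, 0, 0], 0, 0.06], [[0, 0, 0], 0, 0.06]]'

```text
t: 11.1
tcp_pos: [0.5389, -0.265, 0.0841]
orientation: [-180.0, 0.0, 180.0]
ft_force: [0.6, 0.4, -0.9]
gripper_width: 0.0447
gripper_force: 0.0
```

Run:
```python
from h import *
s=manip.read_state(); print(s['gripper_width'],s['gripper_force'],s['ft_force']); plan([.538,-.265,.083],180)
```

```text
0.044738775642598594 0.0 [ 0.57881997  0.40147231 -0.86031748]
shift [0.0015 0.     0.0018] turn -0.0001 tcp [ 0.5389 -0.265   0.0841] [-180.      0.    179.99] t 11.1
```

Request:
servo_tool --moves '[[[0.001, 0, 0.001], 0, 0.02], [[0.001, 0, 0.001], 0, 0], [[0.001, 0, 0.001], 0, -0.02], [[0.001, 0, 0.001], 0, -0.03], [[0.001, 0, 0.001], 0, -0.03], [[0.001, 0, 0.001], 0, -0.03]]'

```text
t: 11.6
tcp_pos: [0.5382, -0.2651, 0.0835]
orientation: [-180.0, -0.0, 180.0]
ft_force: [-0.5, -0.7, -0.0]
gripper_width: 0.0411
gripper_force: 3.9
```

Request:
servo_tool --moves '[[[0, 0, 0], 0, -0.05], [[0, 0, 0], 0, -0.05], [[0, 0, 0], 0, -0.05]]'

```text
t: 11.85
tcp_pos: [0.5383, -0.2652, 0.0835]
orientation: [-180.0, 0.0, 180.0]
ft_force: [-0.3, -0.7, 0.7]
gripper_width: 0.0406
gripper_force: 5.3
```

Request:
servo_tool --moves '[[[0, 0, -0.01], 0, -0.05], [[0, 0, -0.03], 0, -0.05], [[0, 0, -0.06], 0, -0.05], [[0, 0, -0.09], 0, -0.05], [[0, 0, -0.13], 0, -0.05], [[0, 0, -0.17], 0, -0.05], [[0, 0, -0.2], 0, -0.05], [[0, 0, -0.23], 0, -0.05], [[0, 0, -0.25], 0, -0.05], [[0, 0, -0.25], 0, -0.05]]'

```text
t: 12.68
tcp_pos: [0.5392, -0.2655, 0.2366]
orientation: [-180.0, 0.2, 180.0]
ft_force: [0.6, 0.1, -1.1]
gripper_width: 0.0407
gripper_force: 2.9
```

Run:
```python
from h import *
s,c=cap('wrist');s2,d=cap('scene')
b=cv2.resize(d['frame'][170:310,260:420,::-1],(480,420),interpolation=cv2.INTER_CUBIC)
cv2.imwrite('pics/t1.png',cv2.resize(np.hstack([c['frame'][:,:,::-1],b]),(800,323)))
print(s['tcp_pos'],s['gripper_width'],s['gripper_force'],s['ft_force'])
np.savez('w6.npz',P=cloud(s,c),f=c['frame'],tcp=s['tcp_pos'])
plan([.60,.193,.25],180)
```

```text
[ 0.53920334 -0.26552973  0.23655629] 0.040675894694598855 2.9371746245305985 [ 0.5998181   0.13604204 -1.07318606]
shift [-0.103   0.763  -0.0272] turn 0.0001 tcp [ 0.5382 -0.2648  0.2336] [ 1.7999e+02  3.0000e-02 -1.8000e+02] t 12.78
```

View pics/t1.png

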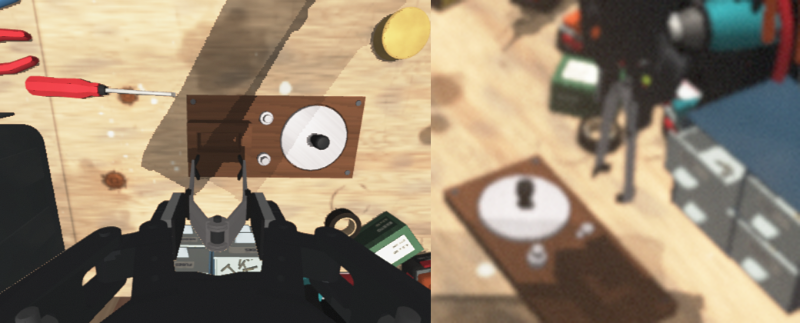

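Tongs are held upright with the tips open, well clear of the block. The cover is still in the recess. Next I go and look at the bearing.

Request:
servo_tool --moves '[[[0, 0.05, -0.027], 0, -0.05], [[0, 0.11, -0.027], 0, -0.05], [[0, 0.17, -0.027], 0, -0.05], [[-0.02, 0.23, -0.027], 0, -0.05], [[-0.04, 0.29, -0.027], 0, -0.05], [[-0.06, 0.35, -0.027], 0, -0.05], [[-0.08, 0.41, -0.027], 0, -0.05], [[-0.1, 0.47, -0.027], 0, -0.05], [[-0.103, 0.53, -0.027], 0, -0.05], [[-0.103, 0.59, -0.027], 0, -0.05], [[-0.103, 0.65, -0.027], 0, -0.05], [[-0.103, 0.7, -0.027], 0, -0.05]]'

```text
t: 13.78
tcp_pos: [0.5991, 0.1578, 0.2481]
orientation: [-180.0, -0.1, -179.9]
ft_force: [0.2, -0.5, -0.4]
gripper_width: 0.0408
gripper_force: 3.0
```

Request:
servo_tool --moves '[[[0, 0.04, 0], 0, -0.05], [[0, 0.063, 0], 0, -0.05], [[0, 0.063, 0], 0, -0.05], [[0, 0.063, 0], 0, -0.05], [[0, 0.063, 0], 0, -0.05]]'

```text
t: 14.2
tcp_pos: [0.6001, 0.1912, 0.2491]
orientation: [-179.9, -0.0, 179.9]
ft_force: [-0.4, -0.4, -0.1]
gripper_width: 0.0405
gripper_force: 3.0
```

Run:
```python
from h import *
s,c=cap('wrist');P=cloud(s,c);np.savez('w7.npz',P=P,f=c['frame'],tcp=s['tcp_pos']); cv2.imwrite('pics/w7.png',c['frame'][:,:,::-1])
print(s['tcp_pos'],s['gripper_width'],s['gripper_force'])
Q=P.reshape(-1,3); W=Q[np.hypot(Q[:,0]-.53,Q[:,1]-.193)<.06]
for lo,hi in((.018,.026),(.0095,.0145)):
    T=W[(W[:,2]>lo)&(W[:,2]<hi)]; 
    if hi<.016:T=T[np.hypot(T[:,0]-.53,T[:,1]-.193)<.028]
    print(len(T),T.mean(0),T.min(0).round(4),T.max(0).round(4),cv2.minEnclosingCircle(T[:,:2].astype(np.float32)))
# tips of tongs
p=s['tcp_pos']; T=Q[(abs(Q[:,0]-p[0])<.03)&(abs(Q[:,1]-p[1])<.04)&(Q[:,2]>p[2]-.08)&(Q[:,2]<p[2]-.04)]
for sg in(-1,1):
    t=T[sg*(T[:,1]-p[1])>0]; print('tip',sg,len(t),(t.mean(0)-p).round(4),(t.min(0)-p).round(4),(t.max(0)-p).round(4))
```

```text
[0.60008315 0.19120572 0.24909553] 0.04051488984417982 2.958335756266024
659 [0.5283507  0.19261647 0.02063076] [0.4841 0.1477 0.018 ] [0.5749 0.2387 0.0232] ((0.5297138690948486, 0.19284102320671082), 0.046068109571933746)
363 [0.52845326 0.19031265 0.01176744] [0.5164 0.1782 0.0096] [0.5408 0.2024 0.0139] ((0.5286319255828857, 0.19036148488521576), 0.012797631323337555)
tip -1 183 [-0.0028 -0.0233 -0.0555] [-0.0125 -0.0279 -0.0673] [ 0.0095 -0.0202 -0.0401]
tip 1 193 [-0.0022  0.0186 -0.0563] [-0.0124  0.0152 -0.0664] [ 0.01    0.0228 -0.0405]
```

View pics/w7.png

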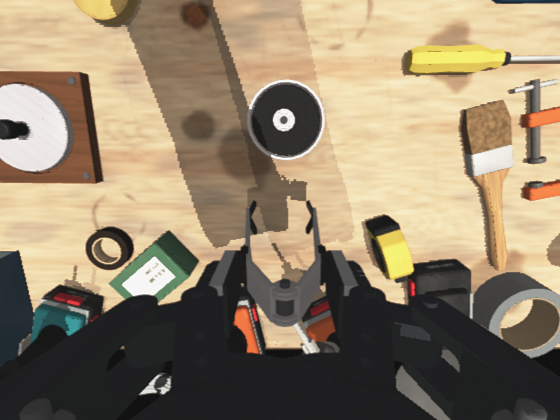

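Wrist view: bearing at (284,120) in the dish at (286,119), tips at (251,215) and (312,215), nothing in the way. I'll hover over the dish and check the alignment close up.

Request:
servo_tool --moves '[[[0.03, 0, 0.02], 0, -0.05], [[0.06, 0.002, 0.05], 0, -0.05], [[0.09, 0.002, 0.09], 0, -0.05], [[0.117, 0.002, 0.13], 0, -0.05], [[0.117, 0.002, 0.17], 0, -0.05], [[0.117, 0.002, 0.21], 0, -0.05], [[0.117, 0.002, 0.235], 0, -0.05], [[0.117, 0.002, 0.248], 0, -0.05], [[0.117, 0.002, 0.248], 0, -0.05], [[0.117, 0.002, 0.248], 0, -0.05], [[0.117, 0.002, 0.248], 0, -0.05]]'

```text
t: 15.17
tcp_pos: [0.5307, 0.1938, 0.1019]
orientation: [180.0, 0.1, 180.0]
ft_force: [1.1, -0.1, -1.3]
gripper_width: 0.0405
gripper_force: 3.0
```

```bash
cat > m.py <<'E'
from h import *
import sys
s,c=cap('wrist');P=cloud(s,c);np.savez(sys.argv[1]+'.npz',P=P,f=c['frame'],tcp=s['tcp_pos'])
cv2.imwrite('pics/'+sys.argv[1]+'.png',c['frame'][:,:,::-1])
p=s['tcp_pos'];print(p,s['gripper_width'],s['gripper_force'],s['ft_force'])
Q=P.reshape(-1,3)
T=Q[(Q[:,2]>.0095)&(Q[:,2]<.0145)&(np.hypot(Q[:,0]-.5286,Q[:,1]-.1904)<.018)]
if len(T)>5: print(len(T),T.mean(0),T.min(0).round(4),T.max(0).round(4),cv2.minEnclosingCircle(T[:,:2].astype(np.float32)))
T=Q[(abs(Q[:,0]-p[0])<.03)&(abs(Q[:,1]-p[1])<.04)&(Q[:,2]>p[2]-.07)&(Q[:,2]<p[2]-.04)]
for sg in(-1,1):
    t=T[sg*(T[:,1]-p[1])>0]
    if len(t): print('tip',sg,len(t),t.min(0).round(4),t.max(0).round(4))
E
python3 m.py w8
```

```text
[0.53069452 0.19380168 0.10192465] 0.04046870293382345 2.9620905437332112 [ 1.0640433  -0.1366813  -1.29021641]
749 [0.52814255 0.19060223 0.0118517 ] [0.5158 0.1777 0.0096] [0.5411 0.2031 0.0143] ((0.5284963250160217, 0.19047479331493378), 0.013052402064204216)
tip -1 186 [0.5185 0.166  0.0361] [0.5411 0.1738 0.0613]
tip 1 199 [0.5184 0.2092 0.0346] [0.5409 0.2167 0.0619]
```

View pics/w8.png

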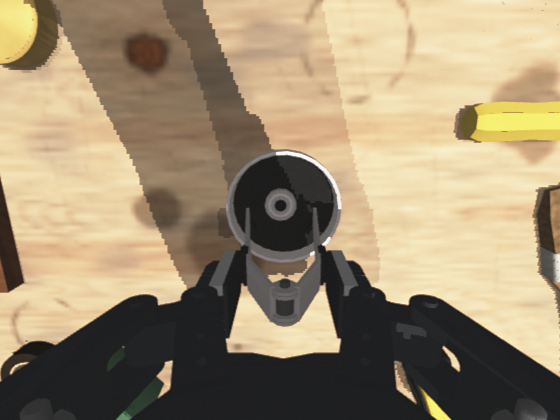

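Bearing at (280,205) between the tips at (248,230) and (315,230). It needs a small correction of about -1 mm in x and y, then I descend.

Request:
servo_tool --moves '[[[0.002, -0.0015, 0], 0, -0.05], [[0.002, -0.0015, 0.01], 0, -0.05], [[0.002, -0.0015, 0.02], 0, -0.05], [[0.002, -0.0015, 0.028], 0, -0.05], [[0.002, -0.0015, 0.035], 0, -0.05], [[0.002, -0.0015, 0.04], 0, -0.05], [[0.002, -0.0015, 0.04], 0, -0.05], [[0.002, -0.0015, 0.04], 0, -0.05]]'

```text
t: 15.88
tcp_pos: [0.5286, 0.193, 0.0766]
orientation: [-180.0, -0.0, 180.0]
ft_force: [-0.5, -0.4, -0.6]
gripper_width: 0.0401
gripper_force: 3.0
```

```bash
python3 m.py w9
```

```text
[0.5286458  0.19301491 0.07659282] 0.04006060010963424 2.961862551601371 [-0.48642422 -0.3968455  -0.63560744]
904 [0.52806906 0.19065164 0.01181928] [0.5156 0.1782 0.0096] [0.5411 0.2028 0.0139] ((0.5285314321517944, 0.1905885934829712), 0.013042007572948933)
tip -1 956 [0.4987 0.153  0.0066] [0.5552 0.1924 0.0364]
tip 1 761 [0.499  0.1931 0.0066] [0.5574 0.233  0.0362]
```

Request:
servo_tool --moves '[[[0, 0, 0.003], 0, -0.05], [[0, 0, 0.005], 0, -0.05], [[0, 0, 0.0065], 0, -0.05], [[0, 0, 0.0065], 0, -0.05], [[0, 0, 0.0065], 0, -0.05]]'

```text
t: 16.35
tcp_pos: [0.5287, 0.1931, 0.0729]
orientation: [-180.0, -0.0, 180.0]
ft_force: [-0.2, -0.1, -0.2]
gripper_width: 0.0405
gripper_force: 3.0
```

```bash
python3 m.py w10
python3 - <<'E'
from h import *
P=np.load('w10.npz')['P'].reshape(-1,3)
W=P[(abs(P[:,0]-.5286)<.011)&(abs(P[:,1]-.1906)<.034)&(P[:,2]>.0155)&(P[:,2]<.03)]
for sg in(-1,1):
    t=W[sg*(W[:,1]-.1906)>0]; print(len(t),t.min(0).round(4),t.max(0).round(4))
E
```

```text
[0.52868813 0.19309935 0.07291392] 0.04047927462571976 2.9619109924533404 [-0.20935461 -0.08043584 -0.21180174]
935 [0.52813082 0.19064166 0.01180014] [0.5156 0.1778 0.0097] [0.5416 0.2028 0.0138] ((0.5285886526107788, 0.19062750041484833), 0.013218815438449383)
tip -1 3789 [0.4987 0.1531 0.0029] [0.5587 0.1925 0.0327]
tip 1 3816 [0.4989 0.1932 0.0029] [0.5587 0.2331 0.0314]
123 [0.5176 0.1661 0.0159] [0.5392 0.1729 0.0297]
131 [0.5176 0.2084 0.0155] [0.5387 0.2157 0.0298]
```

Request:
servo_tool --moves '[[[0, 0, 0], 0, -0.07], [[0, 0, 0], 0, -0.09], [[0, 0, 0], 0, -0.11], [[0, 0, 0], 0, -0.13], [[0, 0, 0], 0, -0.14], [[0, 0, 0], 0, -0.15], [[0, 0, 0], 0, -0.16], [[0, 0, 0], 0, -0.17], [[0, 0, 0], 0, -0.17]]'

```text
t: 17.15
tcp_pos: [0.5287, 0.1931, 0.073]
orientation: [180.0, 0.0, 180.0]
ft_force: [-0.3, 0.4, -0.6]
gripper_width: 0.0357
gripper_force: 11.2
```

Request:
servo_tool --moves '[[[0, 0, 0], 0, -0.19], [[0, 0, 0], 0, -0.21], [[0, 0, 0], 0, -0.23], [[0, 0, 0], 0, -0.23]]'

```text
t: 17.48
tcp_pos: [0.5288, 0.1931, 0.073]
orientation: [180.0, 0.0, 180.0]
ft_force: [0.4, 0.7, 1.0]
gripper_width: 0.0349
gripper_force: 19.9
```

Request:
servo_tool --moves '[[[0, 0, -0.003], 0, -0.23], [[0, 0, -0.008], 0, -0.23], [[0, 0, -0.015], 0, -0.23], [[0, 0, -0.03], 0, -0.23], [[0, 0, -0.05], 0, -0.23], [[0, 0, -0.075], 0, -0.23], [[0, 0, -0.1], 0, -0.23], [[0, 0, -0.125], 0, -0.23], [[0, 0, -0.145], 0, -0.23], [[0, 0, -0.155], 0, -0.23], [[0, 0, -0.155], 0, -0.23], [[0, 0, -0.155], 0, -0.23]]'

```text
t: 18.48
tcp_pos: [0.5286, 0.1932, 0.166]
orientation: [180.0, 0.0, -180.0]
ft_force: [-1.1, 0.2, -1.8]
gripper_width: 0.0349
gripper_force: 20.2
```

```bash
python3 m.py w11
python3 - <<'E'
from h import *
d=np.load('w11.npz');P=d['P'];p=d['tcp']; Q=P.reshape(-1,3)
T=Q[(np.hypot(Q[:,0]-p[0],Q[:,1]-p[1]+.002)<.012)&(Q[:,2]>.085)&(Q[:,2]<.12)]; print('bearing?',len(T),T.mean(0) if len(T) else '',T.min(0),T.max(0))
s,c=cap('scene'); w=cap('wrist')[1]['frame'][150:290,200:390,::-1]
Pq=cloud(s,c)
capb=Pq[235:285,265:330].reshape(-1,3); print('knob',capb[capb[:,2]>.04][:,:3].max(0) if (capb[:,2]>.04).any() else None)
a=cv2.resize(w,(400,300)); b=cv2.resize(c['frame'][140:300,200:413,::-1],(400,300)); cv2.imwrite('pics/f1.png',np.hstack([a,b]))
E
```

```text
[0.52863035 0.19320569 0.16603119] 0.03486700514948397 20.180500745773315 [-1.14002699  0.21494875 -1.75049542]
tip -1 805 [0.5153 0.1734 0.0963] [0.5409 0.1926 0.1257]
tip 1 582 [0.5159 0.1933 0.0965] [0.5405 0.2079 0.1257]
bearing? 800 [0.52850333 0.191237   0.10478872] [0.51668295 0.1793797  0.1023033 ] [0.54041039 0.20290296 0.10684951]
knob [ 0.57449977 -0.10519878  0.06894589]
```

View pics/f1.png

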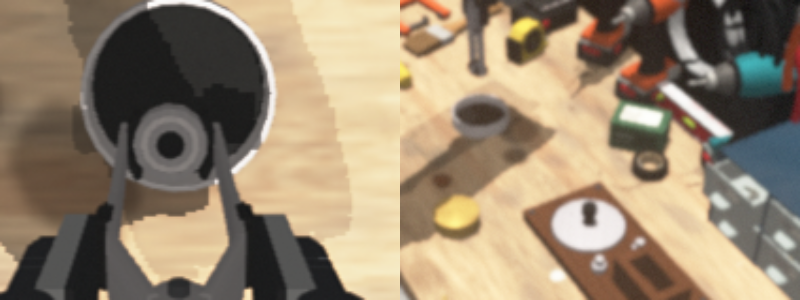

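The bearing is held between the tips, level, with its top at z ≈ 0.105. The dish is empty below it and the cover is home in the recess. Handing in after a short settle.

Request:
servo_tool --moves '[[[0, 0, 0], 0, -0.23], [[0, 0, 0], 0, -0.23], [[0, 0, 0], 0, -0.23], [[0, 0, 0], 0, -0.23]]'

```text
t: 18.97
tcp_pos: [0.5286, 0.193, 0.1657]
orientation: [-180.0, -0.0, 180.0]
ft_force: [-1.0, 0.1, -0.7]
gripper_width: 0.0347
gripper_force: 20.2
```

```bash
python3 -c "
from workcell import manip
print(manip.finish_job())"
```

```text
the job is handed in; nothing more can be done
None
```

I handed the job in at about 19 s (no verdict came back): the cover is in the recess, rim down and knob up, and the tongs hold the bearing about 0.10 m above the bench.

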